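# Set the purge regulator and pull its knob out to lock it

### The arm

A 6-joint arm with a two-finger parallel gripper is mounted at the origin on a cart in front of the work surface, level with it; the furniture and walls round the work are solid. World frame = base frame: x ahead of the robot, y to its left, z up, the work surface at z = 0. Lengths are in m, angles in rad, forces in N, time in s.
With the tool pointing down it reaches from about 0.375 to 0.9 m from the base axis. Payload 3.1 kg.
Tool frame: the origin (TCP) lies at the very end of the fingers, on their centre line; the grasp point (between the pads) lies 19 mm behind it; z points along the fingers, y is the direction in which the jaws open and shut (so a half turn about z gives the same grasp; the last joint's range is limited). The gripper opens to 87 mm and grips with 3 to 60 N. Pads are 19 mm wide; open, the fingers measure 117 mm over their backs; the gripper's body (75 mm by 190 mm) begins 51 mm behind the grasp point.
Start: joints at [-1.415, 0.527, 1.433, -0, 1.181, -0.178], TCP at [0.205, -0.59, 0.223] pointing down, gripper open.
Joint ranges: [-3.08, 3.08], [-0.75, 2.2], [0.22, 2.44], [-1.43, 4.57], [0, 2.65], [-2.85, 2.85]. Speed limits (rad/s): [2.79, 2.79, 3.14, 3.14, 3.14, 3.14].

### API

Orientations are given as a unit quaternion [x, y, z, w].
In Python, from rig import robot gives the robot as it stands.
- The arm moves only by the tool arm_command, never from a script. Its argument "targets" is a list of rows, each a list of 5 numbers: the shift along the tool's x, y, z in cm, then the turn about the tool's z in rad, then the finger opening in cm, from 0 to 8.7. In form: [[dx, dy, dz, spin, hand], ...]. A call has 1 to 5 rows; each row is the pose to reach, as a shift and turn from the pose commanded when the call began, along the tool's axes at that moment; what a row does not reach only later rows make up. A row lasts 1/8 s, in which the tool goes at most 62.5 mm and 10.7 degrees, less where a joint would pass 70% of its speed; a pose out of reach is approached as far as the arm can. A call with a gripper value outside its range is refused whole. The fingers move at their own pace and stop on an object; "newtons" is the grip in N (left out, the last holds). Time passes only in rows, so rows that repeat a pose let the fingers close. It gives the time, the measured TCP pose, the force and the opening at its end, in the units of the state.
- robot.get_obs(): the state, without advancing time (a new reading comes with each control period).
- robot.camera(name): name is "scene" or "top"; returns (picture, depth): 400x640x3 uint8, red, green, blue; 400x640 float32, m along the optical axis (not along the pixel's ray), 0 where there is no reading.
- robot.camera_model(name): a dict with "mtx" (3x3 intrinsics, pixels), "extrinsics" (4x4, takes a point from world to camera coordinates). Camera axes: x right, y up, looking along -z (the intrinsics and any distortion apply to the point x, -y, -z); pixel columns grow to the right and rows downward; lengths in m; the calibration is good to about 2 mm. A picture is of the moment at which its call begins. camera_model takes no time and is no camera call.
- robot.hand_in(): hands the job in, once; it reports no verdict.
The state is a dict: "time": time; "q": joint angles; "joint_velocities": joint speeds; "joint_torque": joint torques, N m; "position": TCP position; "tool_rot": TCP orientation; "ft_force": force on the tool from outside, world axes, zero at the start; "moment": the same for the moment, N m; "grip_width": finger opening in m.
Only numpy, scipy, OpenCV 4.12 (cv2) and the standard library are available. Lean on these libraries where they do the work, as an engineer would, in place of code of your own. Each camera call takes 0.05 s, during which the arm holds its last target.

### The job

Turn the black knob of the grey purge-air regulator clockwise until its white pointer is in the green mark, feel with a light upward pull for the place within the green mark where the knob lets itself be pulled, and pull it fully out so that it locks there; then let go. The regulator merely stands on the bench: never pull so hard that it lifts or tips, do not push it away, and leave the other things where they are.

Things in the scene. Friction and masses are not known exactly. Their poses are not given: they have to be found in the camera images.
- unit: grey free-standing purge-air regulator, 116 x 116 mm, top 44 mm above its underside, about 2 kg (1.7 to 2.4), on rubber feet, not fastened: an upward pull of 17 N may lift it. Small gauge in front (for looks), two fittings stick out 20 mm at the back. Origin: centre of the underside; z up, front faces -x; the knob's axis is vertical through it.
- knob_grip (a point): on the axis of the black fluted knob, at the height to grip, 78 mm above the unit's underside when the knob is in. Straight sides 36 mm in diameter from 20 mm below this point to the flat top 14 mm above it; below that a flange, 42 mm in diameter, then the dial. Friction 0.06 N m against turning, about 3 N against sliding; it stays where it is left.
- pointer (a point): tip of the knob's pointer (small white nib on the flange, in line with the white line on top of the knob), 30 mm from the knob axis; it turns and rises with the knob. The knob turns freely from 0.3 rad anticlockwise of its start to past the far end of the green mark.
- green_mark (a point): middle of the green mark on the black dial ring (86 mm in diameter, top 50 mm above the unit's underside; stiff, stays put), taken at 30 mm from the knob axis; the mark spans 0.42 rad (12.5 mm at this radius) to either side. At the start the pointer stands 0.7 to 1.1 rad anticlockwise of it, seen from above, so the knob must turn clockwise.
- amber_mark (a point): middle of the narrower amber mark on the dial, at 30 mm from the knob axis, 1.05 rad anticlockwise of the green one. It has a locking slot of its own near it, which is not wanted.
- knob (a joint): how far the knob is pulled out (up), m: 0 in, 0.007 fully out at its stop. It comes out only where a hidden pin meets a hidden slot, and a little to either side (about 0.08 rad); its middle lies unseen anywhere up to 0.34 rad to either side of the green mark's middle. Elsewhere it rises only 1 to 3 mm and is held. Once out it cannot turn, and a red collar shows under it.
- vial_1: loose glass vial with black cap, 25 x 25 x 54; origin at its underside; a bystander
- vial_2: loose glass vial with blue cap, 25 x 25 x 54; origin at its underside; a bystander
- dropper_bottle: loose amber dropper bottle, 35 x 35 x 103; origin at its underside; a bystander
- weight_200g: loose steel weight with a knob head, 30 x 30 x 52; origin at its underside; a bystander
- weight_100g: loose steel weight with a knob head, 24 x 24 x 42; origin at its underside; a bystander
- beaker: loose small glass beaker, 46 x 46 x 60; origin at its underside; a bystander

How it is judged:
At the end, for the whole second after the job is handed in: The knob is pulled out by more than 5.5 mm (of 7), its pointer tip lies within 13.5 mm (level distance, at 30 mm radius) of the middle of the green mark, and the regulator stands flat and still on the bench (value of joint knob above 0.0055 m and horizontal distance between pointer and green_mark below 0.0135 m and linear speed of unit below 0.01 m/s and height (world z) of unit below 0.003 m and angle between unit's own z axis and vertical below 0.03 rad); the robot touches nothing.
It fails at once if the regulator is lifted by more than 3 mm or tipped by more than 0.05 rad (height (world z) of unit above 0.003 m or angle between unit's own z axis and vertical above 0.05 rad).
It fails at once if the regulator is pushed more than 25 mm away from where it stood (distance of unit from where it was at the start of the episode above 0.025 m).
It fails at once if a bystander is moved by more than 20 mm (distance of any of vial_1, vial_2, dropper_bottle, weight_200g, weight_100g, beaker from where it was at the start of the episode above 0.02 m).
It also fails if it takes over 72 s, if anything falls off the work surface, if the arm or the gripper's body presses on something with over 40 N, if the wrist force passes 120 N, or if a joint passes its speed limit or range.

## Working session

There is one attempt and no reset: what is moved stays moved. The work goes in short steps, Python scripts to look and compute and a tool call to move; the robot and the scene stay as the last step left them, time stands still between calls to the robot, and variables do not carry over. Pictures are saved under pics/ and viewed, and the job is handed in when it is done.

Besides the shell and the picture viewer there is one more tool, called in YAML: its name, and indented under it one key for each argument. arm_command: Moves the arm, as the interface text tells. Its arguments: {"type":"object","properties":{"targets":{"type":"array","items":{"type":"array","items":{"type":"number"}}},"newtons":{"type":"number"}},"required":["targets"]}

```bash
ls; mkdir -p pics
python3 - <<'E'
from rig import robot
import cv2,numpy as np
print(robot.get_obs())
for n in("scene","top"):
    p,d=robot.camera(n); np.savez(''+n+'0.npz',p=p,d=d)
    cv2.imwrite(f'pics/{n}0.png',p[:,:,::-1]); m=robot.camera_model(n); print(n,m)
E
```

```text
pics
{'time': 0.0, 'q': array([-1.41550859e+00,  5.28458864e-01,  1.43390892e+00, -2.41405986e-05,
        1.18138273e+00, -1.78478850e-01]), 'joint_velocities': array([-0.00078173, -0.00068288,  0.00028003,  0.00093083,  0.0003636 ,
       -0.00085281]), 'joint_torque': array([-1.12132904e-03, -4.40049613e+01, -1.76590472e+01,  6.32758182e-02,
        5.81743440e-02, -1.55275179e-04]), 'position': array([ 0.20467093, -0.58976062,  0.22157401]), 'tool_rot': array([ 9.86105934e-01,  1.66114189e-01,  1.34955651e-06, -1.07898353e-03]), 'ft_force': array([ 0.32004652, -0.04273182,  0.14248533]), 'moment': array([-0.00298572, -0.01846078,  0.0224947 ]), 'grip_width': 0.08696003241108323}
scene {'mtx': array([[386.21059992,   0.        , 324.31905846],
       [  0.        , 386.21059992, 200.57836633],
       [  0.        ,   0.        ,   1.        ]]), 'extrinsics': array([[-0.85583122, -0.51700604,  0.01605252,  0.52931752],
       [ 0.3022124 , -0.47460242,  0.82669233, -0.17171492],
       [-0.41978636,  0.71236037,  0.5624252 , -1.03655278],
       [ 0.        ,  0.        ,  0.        ,  1.        ]])}
top {'mtx': array([[374.42196724,   0.        , 311.03536791],
       [  0.        , 374.42196724, 200.51455962],
       [  0.        ,   0.        ,   1.        ]]), 'extrinsics': array([[-0.00884232, -0.99993787, -0.00678747,  0.13707789],
       [ 0.98890555, -0.0097509 ,  0.1482253 , -0.5493393 ],
       [-0.14828228, -0.00540152,  0.98893033, -1.25486539],
       [ 0.        ,  0.        ,  0.        ,  1.        ]])}
```

View pics/scene0.png

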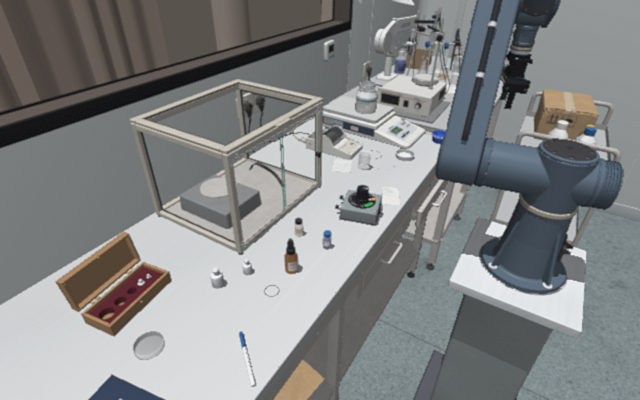

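View pics/top0.png

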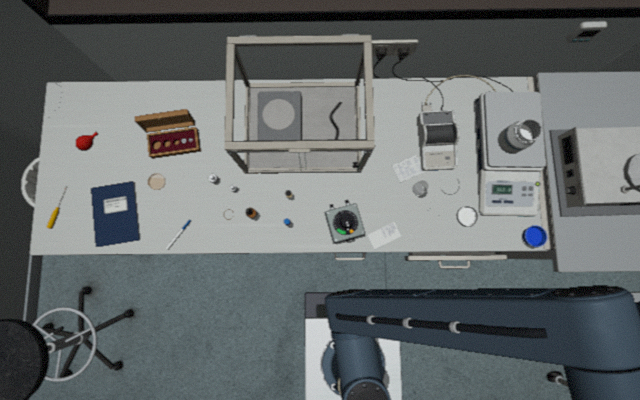

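```bash
cat > h.py <<'E'
from rig import robot
import numpy as np,cv2
def px2w(n,u,v,z):
    m=robot.camera_model(n);K=m['mtx'];E=m['extrinsics'];R=E[:3,:3];t=E[:3,3]
    c=-R.T@t; r=R.T@np.array([(u-K[0,2])/K[0,0],-(v-K[1,2])/K[1,1],-1.])
    return c+r*(z-c[2])/r[2]
def w2px(n,P):
    m=robot.camera_model(n);K=m['mtx'];E=m['extrinsics']
    p=E[:3,:3]@np.array(P)+E[:3,3]; return K[0,0]*p[0]/-p[2]+K[0,2], K[1,1]*(-p[1])/-p[2]+K[1,2]
E
python3 - <<'E'
from h import *
t=np.load('top0.npz')['p'][:,:,::-1];s=np.load('scene0.npz')['p'][:,:,::-1]
a=cv2.resize(t[190:254,310:380],None,fx=8,fy=8,interpolation=cv2.INTER_CUBIC)
b=cv2.resize(s[175:230,325:395],None,fx=8,fy=8,interpolation=cv2.INTER_CUBIC)
cv2.imwrite('pics/tc0.png',a);cv2.imwrite('pics/sc0.png',b)
print(px2w('top',345,222,0.09))
E
```

```text
[0.47050577 0.02021138 0.09      ]
```

View pics/tc0.png

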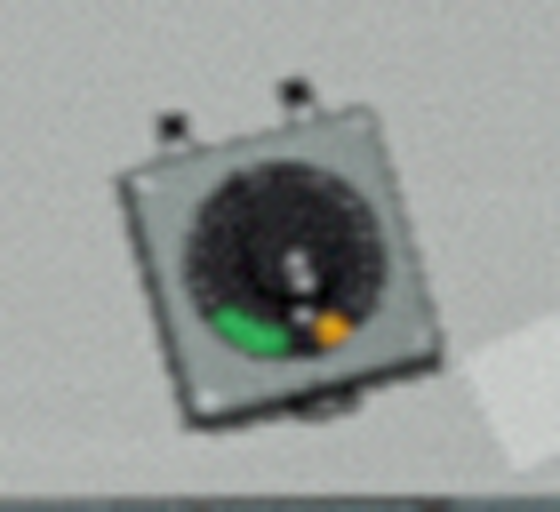

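View pics/sc0.png

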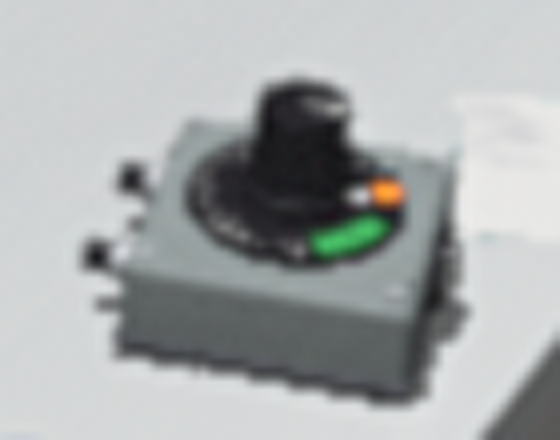

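Run:
```python
from h import *
T=lambda n,a,b,z,ox,oy: px2w(n,ox+(a+.5)/8-.5,oy+(b+.5)/8-.5,z)
for n in('top','scene'):
    m=robot.camera_model(n)['extrinsics'];print(n,-m[:3,:3].T@m[:3,3])
tp=lambda a,b,z:T('top',a,b,z,310,190)
sp=lambda a,b,z:T('scene',a,b,z,325,175)
C=[tp(*c,.044) for c in[(122,178),(370,105),(440,360),(195,418)]]
print('corners',np.round(C,4),np.mean(C,0),[np.linalg.norm(C[i]-C[i-1]) for i in range(4)])
dc=tp(286,258,.05);print('dial',dc, tp(387,258,.05)-tp(185,258,.05),tp(286,357,.05)-tp(286,160,.05))
def ang(p,c):d=p-c;return np.hypot(d[0],d[1]),np.arctan2(d[1],d[0])
print('green ends',[ang(tp(*c,.05),dc) for c in[(218,315),(285,345),(250,334)]])
print('amber',ang(tp(332,328,.05),dc)); print('ptr',ang(tp(303,316,.056),dc))
for c in [(290,250),(305,280)]: print('line',tp(*c,.092), ang(tp(*c,.092),dc))
c2=sp(298,208,.05);print('scene dial',c2)
print('knob top scene',sp(305,97,.092))
print('green s',[ang(sp(*c,.05),dc) for c in[(318,245),(385,225),(350,236)]],'ptr',ang(sp(360,196,.056),dc),'amb',ang(sp(388,194,.05),dc))
```

```text
top [0.35838247 0.12493465 1.32333084]
scene [0.06977012 0.93056316 0.71644193]
corners [[ 0.5105  0.0849  0.044 ]
 [ 0.5411 -0.0225  0.044 ]
 [ 0.4312 -0.0493  0.044 ]
 [ 0.4076  0.0554  0.044 ]] [0.47257818 0.01712489 0.044     ] [np.float64(0.10704125690669261), np.float64(0.11163892598516252), np.float64(0.11316396698874387), np.float64(0.10731086625572343)]
dial [0.4747726  0.01573646 0.05      ] [-0.00081421 -0.08598809  0.        ] [-0.0841175   0.00188485  0.        ]
green ends [(np.float64(0.037962973542305926), np.float64(2.2552123127914863)), (np.float64(0.03700700495309358), np.float64(3.1077357985784664)), (np.float64(0.03594257468431287), np.float64(2.6804689285492462))]
amber (np.float64(0.03540083399930308), np.float64(-2.580262721766725))
ptr (np.float64(0.025926091264881306), np.float64(-2.9034340611204517))
line [0.47422258 0.01761703 0.092     ] (np.float64(0.0019593573872193483), np.float64(1.855333845808033))
line [0.46178564 0.01172926 0.092     ] (np.float64(0.013591122837416468), np.float64(-2.8423053569226364))
scene dial [0.46989042 0.02439429 0.05      ]
knob top scene [0.47615101 0.01253869 0.092     ]
green s [(np.float64(0.035069249510330004), np.float64(2.2654292892725834)), (np.float64(0.03819115194025142), np.float64(3.1118528511766304)), (np.float64(0.033620051705995656), np.float64(2.6786036544875236))] ptr (np.float64(0.025156858104552173), np.float64(-3.0077968085677877)) amb (np.float64(0.03546078701841359), np.float64(-2.582538140989336))
```

```bash
cat >> h.py <<'E'
from scipy.spatial.transform import Rotation as Ro
def delta(P):
    o=robot.get_obs();R=Ro.from_quat(o['tool_rot']).as_matrix()
    return R.T@(np.array(P)-o['position'])*100
def st():
    o=robot.get_obs();R=Ro.from_quat(o['tool_rot']).as_matrix()
    print('t',round(o['time'],2),'p',np.round(o['position']*1000,1),'yawx',round(np.arctan2(R[1,0],R[0,0]),3),'tilt',R[:2,2].round(4),'F',o['ft_force'].round(2),'M',o['moment'].round(3),'w',round(o['grip_width']*1000,1),'q6',o['q'][5].round(3))
E
python3 -c "
from h import *
st();print(delta([.4745,.0155,.14]))"
```

```text
t 0.1 p [ 204.7 -589.8  221.7] yawx 0.334 tilt [-0.0003  0.0019] F [ 0.06 -0.08 -0.07] M [-0.037 -0.033  0.002] w 87.0 q6 -0.179
[ 45.32380427 -48.33680473   8.27297528]
```

arm_command:
  targets:
    - [45.3,-48.3,2.0,-0.8,8.7]
    - [45.3,-48.3,2.0,-0.8,8.7]
    - [45.3,-48.3,2.0,-0.8,8.7]
    - [45.3,-48.3,2.0,-0.8,8.7]
    - [45.3,-48.3,2.0,-0.8,8.7]
  newtons: 10

```text
time: 0.72
position: [0.3324, -0.3033, 0.2129]
tool_rot: [0.843, 0.538, 0.0, -0.0]
ft_force: [0.5, -0.1, 0.7]
grip_width: 0.0868
```

```bash
python3 -c "
from h import *
st();print(delta([.4745,.0155,.15]))"
```

```text
t 0.72 p [ 332.4 -303.3  212.9] yawx 1.135 tilt [0.0001 0.0003] F [ 0.51 -0.1   0.68] M [-0.033 -0.038 -0.001] w 86.8 q6 -0.554
[34.89240684 -0.56343857  6.30201176]
```

arm_command:
  targets:
    - [34.9,-0.55,5.0,0,8.7]
    - [34.9,-0.55,5.0,0,8.7]
    - [34.9,-0.55,5.0,0,8.7]
    - [34.9,-0.55,5.0,0,8.7]
    - [34.9,-0.55,5.0,0,8.7]

```text
time: 1.35
position: [0.4592, -0.021, 0.1685]
tool_rot: [0.844, 0.537, 0.0, 0.0]
ft_force: [0.4, -0.8, -0.1]
grip_width: 0.0872
```

```bash
python3 -c "
from h import *
st();print(delta([.4745,.0155,.12]))"
```

```text
t 1.35 p [459.2 -21.  168.5] yawx 1.134 tilt [ 0.0003 -0.0002] F [ 0.44 -0.83 -0.12] M [-0.042 -0.104 -0.027] w 87.2 q6 0.148
[ 3.95834722 -0.15878821  4.84640483]
```

arm_command:
  targets:
    - [3.95,-0.15,3.0,0,8.7]
    - [3.95,-0.15,3.0,0,8.7]
    - [3.95,-0.15,3.0,0,8.7]

```text
time: 1.72
position: [0.4736, 0.0133, 0.1387]
tool_rot: [0.843, 0.537, -0.0, -0.0]
ft_force: [0.4, -1.1, -0.1]
grip_width: 0.0872
```

Run:
```python
from h import *
st()
for n in("scene","top"):
    p,d=robot.camera(n); 
    u,v=map(int,w2px(n,[.4745,.0155,.08]))
    c=p[max(0,v-45):v+35,u-50:u+50,::-1]
    cv2.imwrite(f'pics/{n}1.png',cv2.resize(c,None,fx=7,fy=7,interpolation=cv2.INTER_CUBIC)); print(n,u-50,v-45)
```

```text
t 1.73 p [473.6  13.3 138.7] yawx 1.134 tilt [-0.0009 -0.0002] F [ 0.36 -1.11 -0.07] M [-0.016 -0.042  0.062] w 87.2 q6 0.229
scene 312 145
top 296 176
```

View pics/scene1.png

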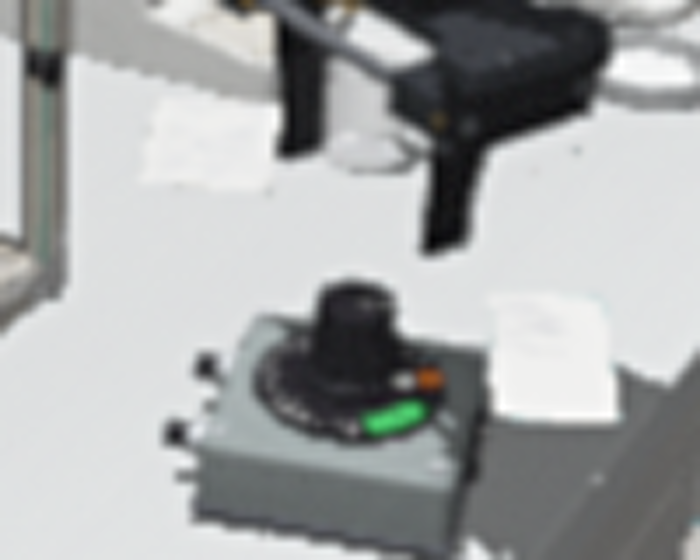

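View pics/top1.png

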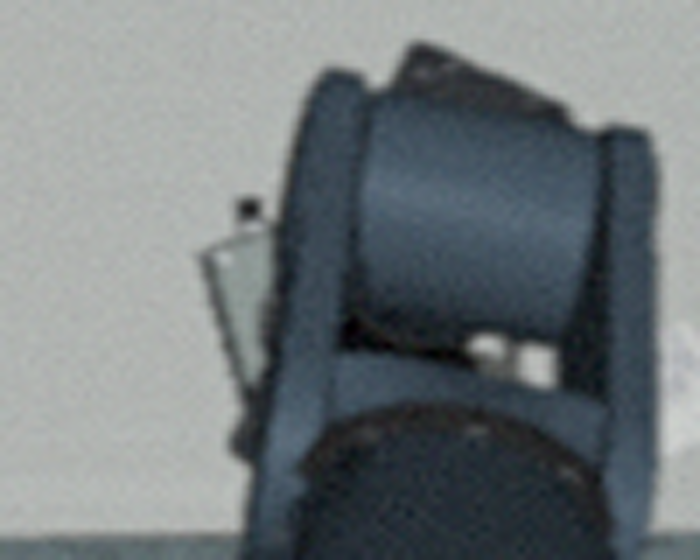

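Run:
```python
from h import *
p=robot.get_obs()['position'];print(w2px('scene',p), 312+368/7,145+200/7)
print('top of knob seen',312+356/7,145+293/7,'proj',w2px('scene',[.4745,.0155,.092]))
print(px2w('scene',312+356/7,145+293/7,.092))
print(delta([.4745,.0155,.0615]))
```

```text
(np.float64(364.49890940172816), np.float64(173.4004027784321)) 364.57142857142856 173.57142857142858
top of knob seen 362.85714285714283 186.85714285714286 proj (np.float64(362.7403126294794), np.float64(187.28135825925375))
[0.47528106 0.01313188 0.092     ]
[ 0.29824441 -0.09048241  7.78287598]
```

arm_command:
  targets:
    - [0,0,4,0,8.7]
    - [0,0,4,0,8.7]

```text
time: 2.08
position: [0.4721, 0.0126, 0.0978]
tool_rot: [0.844, 0.536, -0.002, -0.002]
ft_force: [-0.5, 0.0, 0.6]
grip_width: 0.0868
```

```bash
python3 -c "
from h import *
st();print(delta([.4748,.0150,.0615]))"
```

```text
t 2.08 p [472.1  12.6  97.8] yawx 1.131 tilt [-0.0047  0.0009] F [-0.5   0.03  0.64] M [-0.023 -0.032  0.006] w 86.8 q6 0.229
[0.33793283 0.16309892 3.63027422]
```

arm_command:
  targets:
    - [0.3,0.1,1.8,0,8.7]
    - [0.3,0.1,3.55,0,8.7]
    - [0.3,0.1,3.55,0,8.7]

```text
time: 2.45
position: [0.476, 0.0151, 0.0638]
tool_rot: [0.844, 0.536, -0.0, -0.0]
ft_force: [0.4, 0.5, -0.3]
grip_width: 0.0869
```

```bash
python3 -c "
from h import *
st();print(delta([.4748,.0150,.0615]))"
```

```text
t 2.45 p [476.   15.1  63.8] yawx 1.133 tilt [-0.0006  0.0001] F [ 0.44  0.51 -0.33] M [ 0.029 -0.072  0.005] w 86.9 q6 0.235
[-0.06205297 -0.0980883   0.23223703]
```

arm_command:
  targets:
    - [0,-0.05,0.15,0,4.4]
    - [0,-0.05,0.15,0,4.4]
    - [0,-0.05,0.15,0,4.4]
  newtons: 10

```text
time: 2.82
position: [0.476, 0.0159, 0.0624]
tool_rot: [0.844, 0.537, 0.0, 0.0]
ft_force: [-0.2, 0.9, -0.5]
grip_width: 0.0649
```

```bash
python3 -c "
from h import *
st()"
```

```text
t 2.83 p [476.   15.9  62.4] yawx 1.134 tilt [ 0.0011 -0.0002] F [-0.17  0.9  -0.53] M [ 0.012 -0.076 -0.028] w 64.9 q6 0.235
```

arm_command:
  targets:
    - [0,0,0,0,3.8]
    - [0,0,0,0,3.8]
    - [0,0,0,0,3.8]
    - [0,0,0,0,3.8]
    - [0,0,0,0,3.8]

```text
time: 3.45
position: [0.4736, 0.0168, 0.0616]
tool_rot: [0.844, 0.537, -0.001, -0.002]
ft_force: [-3.7, 3.0, 3.5]
grip_width: 0.0385
```

```bash
python3 -c "
from h import *
st()"
```

```text
t 3.45 p [473.6  16.8  61.6] yawx 1.134 tilt [-0.004   0.0012] F [-3.67  3.01  3.52] M [ 0.575  0.703 -0.022] w 38.5 q6 0.235
```

arm_command:
  targets:
    - [0,-0.1,-0.15,0,4.2]
    - [0,-0.2,-0.15,0,4.2]

```text
time: 3.7
position: [0.4751, 0.0164, 0.0635]
tool_rot: [0.843, 0.537, 0.001, 0.001]
ft_force: [0.1, -0.7, -1.2]
grip_width: 0.0417
```

```bash
python3 -c "
from h import *
st()"
```

```text
t 3.7 p [475.1  16.4  63.5] yawx 1.134 tilt [ 0.0029 -0.001 ] F [ 0.07 -0.65 -1.21] M [-0.046 -0.05   0.001] w 41.7 q6 0.236
```

arm_command:
  targets:
    - [0,0,0,0,4.2]
    - [0,0,0,0,3.8]
    - [0,0,0,0,3.8]
  newtons: 6

```text
time: 4.08
position: [0.4737, 0.0169, 0.0633]
tool_rot: [0.844, 0.537, -0.0, -0.0]
ft_force: [-1.9, 0.8, 1.0]
grip_width: 0.0383
```

```bash
python3 -c "
from h import *
st()"
```

```text
t 4.08 p [473.7  16.9  63.3] yawx 1.134 tilt [-0.0002  0.0002] F [-1.87  0.83  0.96] M [ 0.205  0.084 -0.019] w 38.3 q6 0.236
```

arm_command:
  targets:
    - [0,-0.1,0,0,3.8]
    - [0,-0.1,0,0,3.4]
    - [0,-0.1,0,0,3.4]
  newtons: 10

```text
time: 4.45
position: [0.4722, 0.0175, 0.0633]
tool_rot: [0.844, 0.537, -0.0, -0.001]
ft_force: [-2.0, 2.4, 1.2]
grip_width: 0.035
```

```bash
python3 -c "
from h import *
st()"
```

```text
t 4.45 p [472.2  17.5  63.3] yawx 1.134 tilt [-0.0013  0.0004] F [-2.01  2.36  1.25] M [ 0.249  0.215 -0.02 ] w 35.0 q6 0.237
```

arm_command:
  targets:
    - [0,0,0,0.15,3.4]
    - [0,0,0,0.3,3.4]
    - [0,0,0,0.3,3.4]
  newtons: 12

```text
time: 4.82
position: [0.4718, 0.0178, 0.0633]
tool_rot: [0.914, 0.406, -0.001, -0.001]
ft_force: [-2.4, 2.7, 2.9]
grip_width: 0.0352
```

Run:
```python
from h import *
st()
n='scene';p,d=robot.camera(n); 
u,v=map(int,w2px(n,[.4745,.0155,.08]))
c=p[v-35:v+35,u-40:u+40,::-1]
cv2.imwrite(f'pics/{n}2.png',cv2.resize(c,None,fx=8,fy=8,interpolation=cv2.INTER_CUBIC)); print(n,u-40,v-35)
```

```text
t 4.83 p [471.8  17.8  63.3] yawx 0.835 tilt [-0.0021  0.0008] F [-2.39  2.67  2.93] M [ 0.425  0.435 -0.089] w 35.2 q6 0.535
scene 322 155
```

View pics/scene2.png

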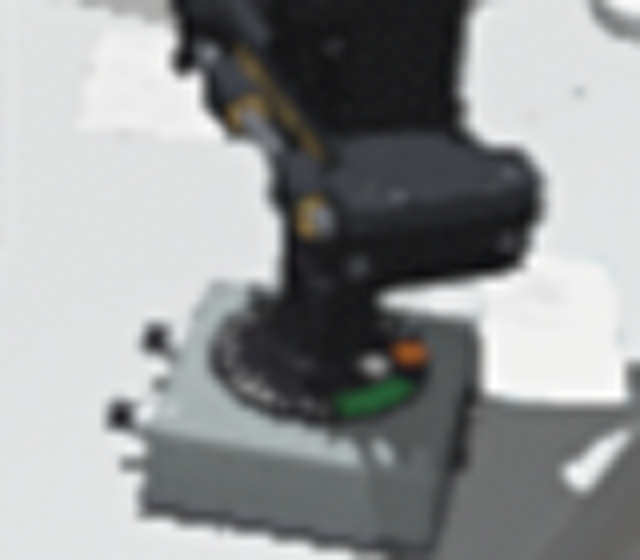

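Run:
```python
from h import *
c=np.array([.4745,.0155])
def a(x,y,z): 
    P=px2w('scene',322+(x+.5)/8-.5,155+(y+.5)/8-.5,z)[:2]-c;return np.hypot(*P),np.arctan2(P[1],P[0])%6.283
print(a(375,363,.056),a(340,408,.05),a(415,386,.05),a(411,354,.05))
```

```text
(np.float64(0.024026936785447876), np.float64(3.01300463821704)) (np.float64(0.03694746278292287), np.float64(2.222691627095891)) (np.float64(0.040137276869364316), np.float64(3.122868827079943)) (np.float64(0.034715258550434724), np.float64(3.698760436035551))
```

arm_command:
  targets:
    - [0,0,-0.1,0.03,3.4]
    - [0,0,-0.2,0.03,3.4]
    - [0,0,-0.2,0.03,3.4]

```text
time: 5.25
position: [0.4718, 0.0178, 0.0648]
tool_rot: [0.92, 0.391, -0.001, -0.001]
ft_force: [-3.2, 4.2, -5.6]
grip_width: 0.0347
```

```bash
python3 -c "
from h import *
st()"
```

```text
t 5.25 p [471.8  17.8  64.8] yawx 0.804 tilt [-0.0025  0.0009] F [-3.17  4.24 -5.64] M [0.771 0.459 0.032] w 34.7 q6 0.566
```

arm_command:
  targets:
    - [0,-0.1,-0.05,0,3.4]
    - [0,-0.1,-0.05,0,3.4]

```text
time: 5.5
position: [0.4718, 0.0179, 0.0654]
tool_rot: [0.92, 0.391, -0.001, -0.0]
ft_force: [-2.9, 2.7, -8.8]
grip_width: 0.0352
```

```bash
python3 -c "
from h import *
st()"
```

```text
t 5.5 p [471.8  17.9  65.4] yawx 0.804 tilt [-0.001  -0.0001] F [-2.9   2.67 -8.76] M [0.282 0.38  0.033] w 35.2 q6 0.568
```

arm_command:
  targets:
    - [0,0,0.2,0.0,3.4]
    - [0,0,0.2,0.1,3.4]
    - [0,0,0.0,0.1,3.4]
    - [0,0,0.0,0.1,3.4]

```text
time: 6.0
position: [0.4716, 0.018, 0.0657]
tool_rot: [0.939, 0.345, -0.0, -0.0]
ft_force: [-3.4, 2.0, -6.6]
grip_width: 0.0347
```

```bash
python3 -c "
from h import *
st()"
```

```text
t 6.0 p [471.6  18.   65.7] yawx 0.705 tilt [-0.0011  0.0002] F [-3.45  2.01 -6.62] M [ 0.213  0.575 -0.061] w 34.7 q6 0.667
```

arm_command:
  targets:
    - [0,0,-0.05,0,3.4]
    - [0,0,-0.05,0,3.4]

```text
time: 6.25
position: [0.4717, 0.018, 0.0659]
tool_rot: [0.939, 0.345, -0.001, -0.0]
ft_force: [-2.2, 1.0, -11.9]
grip_width: 0.035
```

```bash
python3 -c "
from h import *
st()"
```

```text
t 6.25 p [471.7  18.   65.9] yawx 0.704 tilt [-0.0013  0.0001] F [ -2.24   0.96 -11.95] M [0.19  0.529 0.022] w 35.0 q6 0.668
```

arm_command:
  targets:
    - [0,0,0.2,0.0,3.4]
    - [0,0,0.2,0.1,3.4]
    - [0,0,0.02,0.1,3.4]
    - [0,0,0.02,0.1,3.4]

```text
time: 6.75
position: [0.4716, 0.0181, 0.066]
tool_rot: [0.955, 0.298, -0.0, -0.0]
ft_force: [-4.9, 1.7, -8.7]
grip_width: 0.035
```

```bash
python3 -c "
from h import *
st()"
```

```text
t 6.75 p [471.6  18.1  66. ] yawx 0.605 tilt [-0.0011  0.0003] F [-4.88  1.73 -8.71] M [ 0.344  0.801 -0.063] w 35.0 q6 0.767
```

arm_command:
  targets:
    - [-0.05,-0.05,0.2,0.0,3.4]
    - [-0.05,-0.05,0.2,0.1,3.4]
    - [-0.05,-0.05,0.0,0.1,3.4]
    - [-0.05,-0.05,0.0,0.1,3.4]

```text
time: 7.25
position: [0.4715, 0.0183, 0.0662]
tool_rot: [0.968, 0.25, 0.0, -0.0]
ft_force: [-4.2, 3.4, -6.7]
grip_width: 0.0351
```

```bash
python3 -c "
from h import *
st()"
```

```text
t 7.25 p [471.5  18.3  66.2] yawx 0.505 tilt [0.0001 0.0002] F [-4.18  3.43 -6.75] M [ 0.55   0.685 -0.052] w 35.1 q6 0.867
```

arm_command:
  targets:
    - [0,0,-0.03,0,3.4]
    - [0,0,-0.03,0,3.4]

```text
time: 7.5
position: [0.4715, 0.0182, 0.0662]
tool_rot: [0.968, 0.249, -0.0, -0.0]
ft_force: [-3.8, 4.1, -10.6]
grip_width: 0.0349
```

```bash
python3 -c "
from h import *
st()"
```

```text
t 7.5 p [471.5  18.2  66.2] yawx 0.504 tilt [-0.0001  0.0002] F [ -3.81   4.15 -10.56] M [ 0.574  0.545 -0.073] w 34.9 q6 0.867
```

Held (angle ≈ 2.70). Next step.

arm_command:
  targets:
    - [0,-0.05,0.2,0.0,3.4]
    - [0,-0.05,0.2,0.1,3.4]
    - [0,-0.05,0.01,0.1,3.4]
    - [0,-0.05,0.01,0.1,3.4]

```text
time: 8.0
position: [0.4715, 0.0185, 0.0667]
tool_rot: [0.98, 0.201, 0.0, 0.0]
ft_force: [-4.1, 2.4, -2.6]
grip_width: 0.0349
```

Run:
```python
from h import *
st()
n='scene';p,d=robot.camera(n); 
c=p[155:225,322:402,::-1]
cv2.imwrite(f'pics/{n}3.png',cv2.resize(c,None,fx=8,fy=8,interpolation=cv2.INTER_CUBIC))
```

```text
t 8.0 p [471.5  18.5  66.7] yawx 0.405 tilt [ 0.0008 -0.0002] F [-4.06  2.38 -2.56] M [ 0.52   0.799 -0.101] w 34.9 q6 0.967
```

View pics/scene3.png

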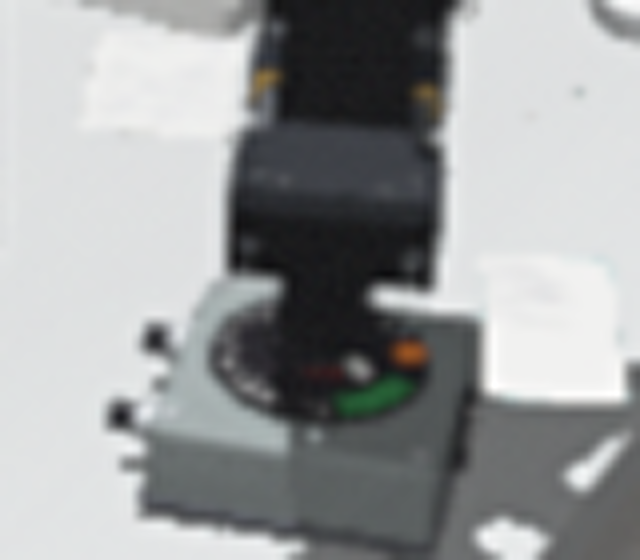

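arm_command:
  targets:
    - [0,0,-0.05,0,3.4]
    - [0,0,-0.1,0,3.4]
    - [0,0,-0.1,0,3.4]

```text
time: 8.43
position: [0.4715, 0.0185, 0.0673]
tool_rot: [0.98, 0.201, 0.0, 0.0]
ft_force: [-2.9, 2.3, -5.9]
grip_width: 0.0351
```

```bash
python3 -c "
from h import *
st()"
```

```text
t 8.43 p [471.5  18.5  67.3] yawx 0.404 tilt [ 0.0004 -0.0001] F [-2.89  2.28 -5.91] M [ 0.433  0.633 -0.014] w 35.1 q6 0.969
```

arm_command:
  targets:
    - [0,0,-0.05,0,3.4]
    - [0,0,-0.05,0,3.4]

```text
time: 8.68
position: [0.4715, 0.0185, 0.0678]
tool_rot: [0.98, 0.201, 0.0, 0.0]
ft_force: [-3.8, 1.5, -6.5]
grip_width: 0.035
```

```bash
python3 -c "
from h import *
st()"
```

```text
t 8.68 p [471.5  18.5  67.8] yawx 0.404 tilt [ 0.0004 -0.0001] F [-3.85  1.5  -6.47] M [ 0.376  0.603 -0.014] w 35.0 q6 0.969
```

arm_command:
  targets:
    - [0,0,-0.05,0,3.4]
    - [0,0,-0.1,0,3.4]
    - [0,0,-0.1,0,3.4]

```text
time: 9.05
position: [0.4714, 0.0185, 0.0689]
tool_rot: [0.98, 0.201, 0.0, 0.0]
ft_force: [-3.0, 1.3, -5.0]
grip_width: 0.035
```

Run:
```python
from h import *
st()
n='scene';p,d=robot.camera(n); 
c=p[155:225,322:402,::-1]
cv2.imwrite(f'pics/{n}4.png',cv2.resize(c,None,fx=8,fy=8,interpolation=cv2.INTER_CUBIC))
```

```text
t 9.05 p [471.4  18.5  68.9] yawx 0.404 tilt [ 0.0005 -0.0001] F [-3.    1.33 -5.01] M [ 0.332  0.53  -0.013] w 35.0 q6 0.969
```

View pics/scene4.png

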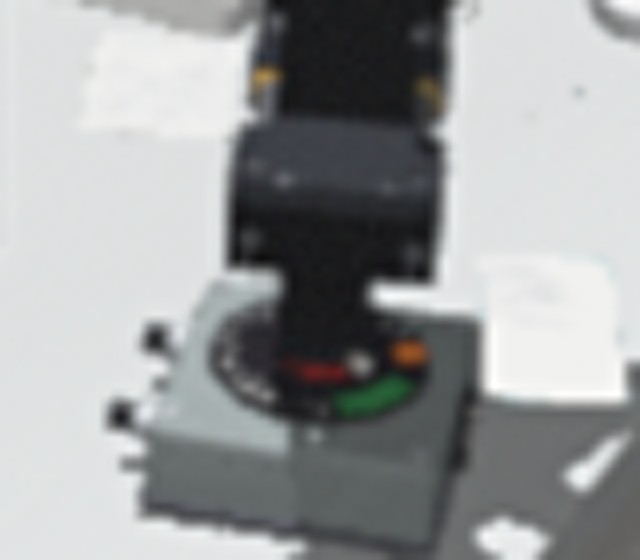

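The red collar at (320,370) has grown, so the knob is coming out. I'll keep pulling gently.

arm_command:
  targets:
    - [0,0,-0.05,0,3.4]
    - [0,0,-0.1,0,3.4]
    - [0,0,-0.1,0,3.4]

```text
time: 9.48
position: [0.4714, 0.0185, 0.0699]
tool_rot: [0.98, 0.201, 0.0, 0.0]
ft_force: [-1.9, 1.1, -5.3]
grip_width: 0.0351
```

```bash
python3 -c "
from h import *
st()"
```

```text
t 9.47 p [471.4  18.5  69.9] yawx 0.404 tilt [ 0.0004 -0.0001] F [-1.87  1.09 -5.34] M [ 0.294  0.475 -0.087] w 35.1 q6 0.969
```

arm_command:
  targets:
    - [0,0,-0.05,0,3.4]
    - [0,0,-0.05,0,3.4]

```text
time: 9.72
position: [0.4715, 0.0185, 0.0704]
tool_rot: [0.98, 0.201, 0.0, 0.0]
ft_force: [-2.8, 0.8, -5.7]
grip_width: 0.0353
```

```bash
python3 -c "
from h import *
st()"
```

```text
t 9.72 p [471.5  18.5  70.4] yawx 0.404 tilt [ 0.0005 -0.0001] F [-2.78  0.78 -5.68] M [ 0.284  0.447 -0.079] w 35.3 q6 0.969
```

arm_command:
  targets:
    - [0,0,-0.05,0,3.4]
    - [0,0,-0.05,0,3.4]

```text
time: 9.98
position: [0.4714, 0.0185, 0.0705]
tool_rot: [0.98, 0.201, 0.0, 0.0]
ft_force: [-1.5, 0.9, -11.0]
grip_width: 0.0348
```

arm_command:
  targets:
    - [0,0,-0.05,0,3.4]
    - [0,0,-0.05,0,3.4]

```text
time: 10.22
position: [0.4713, 0.0185, 0.0707]
tool_rot: [0.98, 0.201, -0.0, 0.0]
ft_force: [0.8, 1.1, -19.8]
grip_width: 0.0353
```

Run:
```python
from h import *
st()
n='scene';p,d=robot.camera(n); 
c=p[155:225,322:402,::-1]
cv2.imwrite(f'pics/{n}5.png',cv2.resize(c,None,fx=8,fy=8,interpolation=cv2.INTER_CUBIC))
```

```text
t 10.22 p [471.3  18.5  70.7] yawx 0.404 tilt [-0.0002 -0.0001] F [  0.79   1.08 -19.76] M [ 0.07   0.004 -0.05 ] w 35.3 q6 0.969
```

View pics/scene5.png

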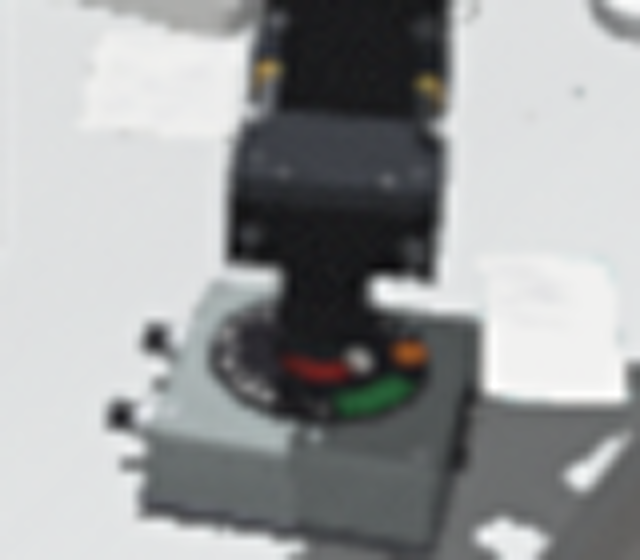

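That second step was one too many: the pull reached 19.8 N, although the tool rose only 0.2 mm. I'm easing off now.

arm_command:
  targets:
    - [0,0,0.1,0,3.4]
    - [0,0,0.13,0,3.4]

```text
time: 10.52
position: [0.4714, 0.0185, 0.0706]
tool_rot: [0.98, 0.201, 0.0, 0.0]
ft_force: [-1.9, -0.6, -6.8]
grip_width: 0.0349
```

```bash
python3 -c "
from h import *
st()"
```

```text
t 10.53 p [471.4  18.5  70.6] yawx 0.404 tilt [ 0.0007 -0.0002] F [-1.86 -0.63 -6.77] M [0.072 0.308 0.03 ] w 34.9 q6 0.969
```

arm_command:
  targets:
    - [0,0,0.05,0,3.4]
    - [0,0,0.05,0,3.4]

```text
time: 10.78
position: [0.4715, 0.0185, 0.0704]
tool_rot: [0.98, 0.201, 0.001, 0.0]
ft_force: [-3.0, 0.5, 1.1]
grip_width: 0.0349
```

```bash
python3 -c "
from h import *
st()"
```

```text
t 10.78 p [471.5  18.5  70.4] yawx 0.404 tilt [ 0.0011 -0.0003] F [-2.95  0.55  1.07] M [ 0.107  0.495 -0.031] w 34.9 q6 0.969
```

Nearly unloaded, so I'm opening evenly without any vertical motion.

arm_command:
  targets:
    - [0,0,0,0,4.2]
    - [0,0,0,0,6.0]
    - [0,0,0,0,8.0]
    - [0,0,0,0,8.6]
    - [0,0,0,0,8.6]

```text
time: 11.4
position: [0.4713, 0.0185, 0.0695]
tool_rot: [0.98, 0.201, 0.0, 0.0]
ft_force: [0.0, -0.1, 0.2]
grip_width: 0.0741
```

Run:
```python
from h import *
st()
n='scene';p,d=robot.camera(n); 
c=p[155:225,322:402,::-1]
cv2.imwrite(f'pics/{n}6.png',cv2.resize(c,None,fx=8,fy=8,interpolation=cv2.INTER_CUBIC))
```

```text
t 11.4 p [471.3  18.5  69.5] yawx 0.404 tilt [ 0.0002 -0.0001] F [ 0.03 -0.12  0.17] M [ 0.007 -0.005 -0.023] w 74.1 q6 0.969
```

View pics/scene6.png

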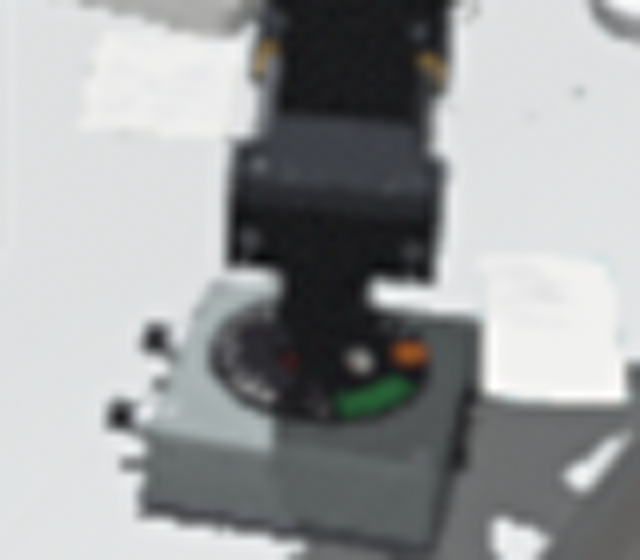

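arm_command:
  targets:
    - [0,0,-0.5,0,8.6]
    - [0,0,-3,0,8.6]
    - [0,0,-7,0,8.6]
    - [0,0,-12,0,8.6]
    - [0,0,-14,0,8.6]

```text
time: 12.08
position: [0.4726, 0.0184, 0.2126]
tool_rot: [0.98, 0.201, 0.003, 0.001]
ft_force: [0.1, -0.3, 0.1]
grip_width: 0.0859
```

```bash
python3 -c "
from h import *
st();print(delta([.35,-.30,.21]))"
```

```text
t 12.07 p [472.6  18.4 212.6] yawx 0.404 tilt [ 0.0053 -0.001 ] F [ 0.09 -0.34  0.1 ] M [-0.043  0.043 -0.009] w 85.9 q6 0.969
[-23.78413018  24.45727666   0.22795563]
```

arm_command:
  targets:
    - [-23.8,24.5,0,0,8.6]
    - [-23.8,24.5,0,0,8.6]
    - [-23.8,24.5,0,0,8.6]
    - [-23.8,24.5,0,0,8.6]
    - [-23.8,24.5,0,0,8.6]

```text
time: 12.7
position: [0.3581, -0.2749, 0.21]
tool_rot: [0.98, 0.2, 0.0, 0.0]
ft_force: [1.3, 0.7, -0.4]
grip_width: 0.0862
```

Run:
```python
from h import *
st()
p,d=robot.camera('scene')
cv2.imwrite('pics/scene7.png',cv2.resize(p[155:225,322:402,::-1],None,fx=8,fy=8,interpolation=cv2.INTER_CUBIC))
p,d=robot.camera('top')
cv2.imwrite('pics/top7.png',cv2.resize(p[190:254,310:380,::-1],None,fx=8,fy=8,interpolation=cv2.INTER_CUBIC))
cv2.imwrite('pics/top7f.png',p[:,:,::-1])
```

```text
t 12.7 p [ 358.1 -274.9  210. ] yawx 0.404 tilt [ 0.0008 -0.0006] F [ 1.29  0.71 -0.38] M [-0.006 -0.076 -0.007] w 86.2 q6 0.264
```

View pics/scene7.png

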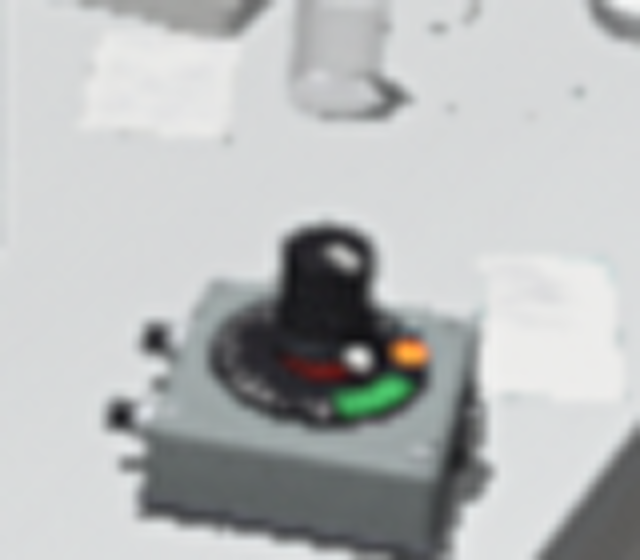

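View pics/top7.png

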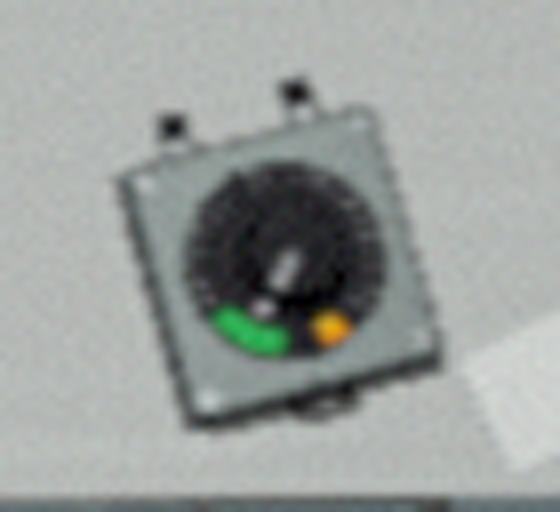

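View pics/top7f.png

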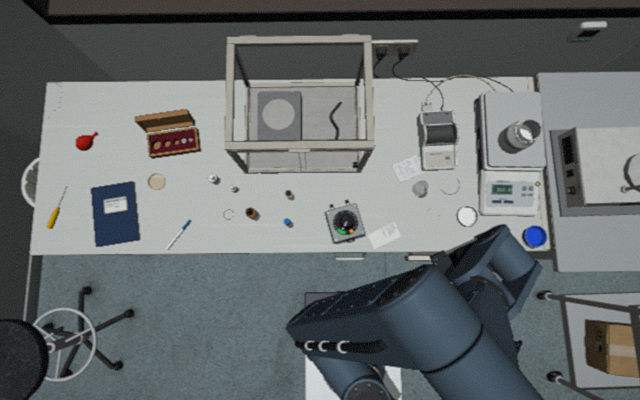

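Run:
```python
from h import *
T=lambda n,a,b,z,ox,oy: px2w(n,ox+(a+.5)/8-.5,oy+(b+.5)/8-.5,z)
c=np.array([.4745,.0155])
def ang(P): d=P[:2]-c;return np.hypot(*d).round(4),(np.arctan2(d[1],d[0])%6.283).round(3)
for z in(.056,.063): print(z,'top',ang(T('top',263,308,z,310,190)),'scene',ang(T('scene',358,357,z,322,155)))
for z in(.092,.099): print('knobtop',z,T('scene',328,240,z,322,155),w2px('scene',[*c,z]),322+328.5/8-.5,155+240.5/8-.5)
st()
```

```text
0.056 top (np.float64(0.024), np.float64(2.668)) scene (np.float64(0.0168), np.float64(2.969))
0.063 top (np.float64(0.0247), np.float64(2.658)) scene (np.float64(0.0242), np.float64(2.595))
knobtop 0.092 [0.48195795 0.00171906 0.092     ] (np.float64(362.7403126294794), np.float64(187.28135825925375)) 362.5625 184.5625
knobtop 0.099 [0.47733732 0.01213141 0.099     ] (np.float64(362.9068291885277), np.float64(185.3247690366368)) 362.5625 184.5625
t 12.8 p [ 358.  -279.8  210.3] yawx 0.396 tilt [ 0.002  -0.0052] F [ 0.23 -0.19  0.5 ] M [ 0.021 -0.03  -0.003] w 86.4 q6 0.267
```

arm_command:
  targets:
    - [0,0,0,0,8.6]
    - [0,0,0,0,8.6]

```text
time: 13.05
position: [0.3591, -0.2715, 0.2094]
tool_rot: [0.98, 0.201, -0.0, -0.001]
ft_force: [0.9, -0.2, 0.1]
grip_width: 0.0863
```

```bash
python3 -c "
from h import *
st();print(robot.hand_in())"
```

```text
t 13.05 p [ 359.1 -271.5  209.4] yawx 0.405 tilt [-0.0005  0.0011] F [ 0.88 -0.23  0.1 ] M [ 0.048 -0.011 -0.015] w 86.3 q6 0.268
the job is handed in; nothing more can be done
None
```

The knob is turned into the green mark, pulled fully out and released, and the job is handed in at about 13 s. I turned it clockwise about 0.73 rad, testing with a light upward pull at each step until it gave. I then pulled it out to its stop, let go and moved the arm clear.

**Pointer and knob:** both cameras show the red collar, and they agree on a pointer about 7 mm higher than before. The pointer angle is about 2.60–2.66 rad, against about 2.68 for the middle of the green mark. That is roughly 1–2.5 mm off, within the 13.5 mm limit.

**Surroundings:** the regulator stands in the same place in the before and after pictures, and the bystanders look unmoved.

**Too hard a pull at the stop:** I sent two 0.5 mm pulls in a row without reading the force in between. The pull briefly reached 19.8 N, above the 17 N that may lift the regulator. The tool rose only 0.2 mm and I eased off at once. No lifting or tipping showed in the pictures, but I did not measure it separately.

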